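# Spin the lazy Susan and stop the butter at the mixing bowl

## Robot

A 7-joint arm with a two-finger parallel gripper is mounted at the origin on the work surface; the furniture and walls round the work are solid. World frame = base frame: x ahead of the robot, y to its left, z up, the work surface at z = 0. Lengths are in m, angles in rad, forces in N, time in s.
With the tool pointing down it reaches from about 0.425 to 0.825 m from the base axis. Payload 3.6 kg.
Tool frame: the origin (TCP) lies midway between the tips of the shut fingers; the grasp point (between the pads) lies 19 mm behind it; z points along the fingers, y is the line along which they close (so a half turn about z gives the same grasp; the last joint's range is limited). The gripper opens to 85 mm and grips with 20 to 120 N. Pads are 22 mm wide; open, the fingers measure 114 mm over their backs; the gripper's body (76 mm by 85 mm) begins 54 mm behind the grasp point. The pads swing forward as they close: fully open they stand 13 mm farther back than shut.
Start: joints at [1.079, 0.615, -0.013, 1.423, 0.008, 1.103, -0.04], TCP at [0.291, -0.581, 0.192] pointing down, gripper open.
Joint ranges: [-3.12, 3.12], [-0.3, 2.06], [-1.34, 1.32], [0.26, 2.42], [-1.36, 4.5], [0.01, 1.98], [-2.84, 2.84]. Speed limits (rad/s): [2.79, 2.79, 3.14, 3.14, 3.14, 3.14, 3.14].

## Interface

Orientations are given as a rotation vector (axis times angle).
In Python, from plant import * gives the robot as it stands. The module is installed in compiled form; this text tells all that it offers.
- The arm moves only by the tool servo_tool, never from a script. Its argument "series" is a list of rows, each an object of numbers: "tx", "ty", "tz": the shift along the tool's x, y, z in m; "spin": the turn about the tool's z in degrees. In form: [{"tx": .., "ty": .., "tz": .., "spin": ..}, ...]. A call has 1 to 5 rows; each row is the pose to reach, as a shift and turn from the pose commanded when the call began, along the tool's axes at that moment; what a row does not reach only later rows make up. A row lasts 1/10 s, in which the tool goes at most 50 mm and 8.59 degrees, less where a joint would pass 70% of its speed; a pose out of reach is approached as far as the arm can. A call with a gripper value outside its range is refused whole. "grip" is the closure in counts, from 0 (fully open) to 255 (shut), set as the call begins (left out, the last holds). The fingers move at their own pace and stop on an object; the grip force is fixed at half the most. Time passes only in rows, so rows that repeat a pose let the fingers close. It gives the time, the measured TCP pose, the force, the opening and the grip force at its end, in the units of the state.
- observe(): the state, without advancing time (a new reading comes with each control period).
- camera(name): name is "scene" or "side" or "wrist"; returns a dict with "image" (480x640x3 uint8, red, green, blue), "fx", "fy", "cx", "cy" (pixels), "R" (3x3) and "t" (3): a world point X has camera coordinates R X + t; the wrist camera has in their place "hand_eye" (4x4, takes a point from camera to tool coordinates, whose origin is the TCP and whose axes are the flange's). Camera axes: x right, y down, z forward; pixel columns grow to the right and rows downward; lengths in m; the calibration is good to about 2 mm. A picture is of the moment at which its call begins: read the wrist's pose just before it. There is no depth.
- hand_in(): hands the job in; it is judged then, once.
Trained networks look in a picture, given as the dict that the camera call returned (one of the last four; its "shot" number tells which), for a name from the list of things; names that differ only in an ending like _2 or _b are one class to them, and where a whole thing is asked for, a point or a joint stands for the part that bears it (a point fixed in the world has none). Each returns a list of dicts, best first, with "score" (0 to 1); they miss things now and then, are a little off and sometimes report something else, mostly with a low value. They report only what shows in the picture. A call takes as long as a camera call.
- boxes_of(query, picture): "uv" ([column, row] in pixels, amid what is visible of it).
- tip_of(query, picture): "uv" ([column, row] in pixels: a listed point, or the origin of a listed thing).
The state is a dict: "clock": time; "q": joint angles; "qvel": joint speeds; "tau": joint torques, N m; "eef_pos": TCP position; "orientation": TCP orientation; "wrist_force": force on the tool from outside, world axes, zero at the start; "wrist_torque": the same for the moment, N m; "grip_width": finger opening in m; "finger_force": force on a finger pad.
Only numpy, scipy, OpenCV 4.12 (cv2) and the standard library are available. Lean on these libraries where they do the work, as an engineer would, in place of code of your own. Each camera call takes 0.05 s, during which the arm holds its last target. There are 200 camera calls.

## Task

The butter is on the wrong side of the lazy Susan. Flick the edge of the tray with a fingertip so that it spins briskly by itself, hand off, for a good second or more, then brake it with a fingertip on the tray so that it comes to rest with the butter dish right beside the mixing bowl, squarely on the line from the hub to the middle of the bowl, and take the hand away. Only the tray is touched: do not touch, lift or shift what stands on it, and leave the bowl and everything else round it where it is.

Things in the scene. Friction and masses are not known exactly. Their poses are not given: they have to be found in the camera images.
- lazy_susan: lazy Susan of pale wood, fixed to the table; origin on the table under the hub. On a foot 216 mm across, 11 mm high, runs the tray: flat, underside at z = 22 mm, top at z = 40 mm, its edge cut into 8 round petals, each a circle of 45 mm radius centred 130 mm from the hub (reaching 175 mm from the hub); valleys between them go in to 155 mm. The tray's top is free of things beyond 132 mm from the hub
- tray (a joint): turning angle of the tray about the vertical through the hub, rad, counter-clockwise from above positive, endless. At 0 a petal points along the lazy Susan body's own +x axis, the others follow every 45 degrees. Runs freely: moment of inertia with load about 0.02 kg m2, drag about 0.0015 N m, so 1 rad/s dies out only in 10 to 20 s
- hub (a point): middle of the tray's top, on the turning axis, 40 mm above the table. A shut fingertip fits down into a valley of the edge (51 mm wide at 160 mm from here) and can push a petal's flank round from there; a fingertip pressed on the turning top with a few newtons stops the tray at once
- butter_dish: shallow white butter dish (86 x 118 x 14 mm) with a block of butter in it (together 45 mm high), loose on the tray; origin in the middle of its underside, about 72 mm from the hub, long side (its y axis) square to the line from the hub
- mixing_bowl: grey metal mixing bowl, 190 mm across and 86 mm high, loose on the table beside the lazy Susan; origin in the middle of its underside; its x axis points at the hub, whose centre is about 317 mm away
- star_cutter: star-shaped tin biscuit cutter, 61 x 58 x 24 mm, loose on the tray about 85 mm from the hub, origin in the middle of its underside
- heart_cutter: heart-shaped tin biscuit cutter, 50 x 55 x 24 mm, loose on the tray about 85 mm from the hub, origin in the middle of its underside
- hub_jar: spice jar, 47 mm across and 98 mm high, standing loose on the hub of the tray; origin in the middle of its underside
- enamel_mug: dark enamel mug, 88 x 112 x 80 mm, loose on the table; origin in the middle of its underside
- lemon: lemon, 71 x 53 x 51 mm, loose on the table; origin at its underside

How it is judged:
By the outcome, as a careful person would: the job done as asked, in the order asked, and still so for the second after the job is handed in, with the robot touching nothing.
It also fails if it takes over 64 s, if anything falls off the work surface, if the arm or the gripper's body presses on something with over 40 N, if the wrist force passes 120 N, or if a joint passes its speed limit or range.

## Working session

There is one attempt and no reset: what is moved stays moved. The work goes in short steps, Python scripts to look and compute and a tool call to move; the robot and the scene stay as the last step left them, time stands still between calls to the robot, and variables do not carry over. Pictures are saved under pics/ and viewed, at most 10 in all, crops included, and the job is handed in when it is done.

Besides the shell and the picture viewer there is one more tool, called after "Emit:" by a JSON object that holds its "op" and its "data". servo_tool: Moves the arm, as the interface text tells. Its arguments: {"type":"object","properties":{"series":{"type":"array","items":{"type":"object","properties":{"tx":{"type":"number"},"ty":{"type":"number"},"tz":{"type":"number"},"spin":{"type":"number"}}}},"grip":{"type":"number"}},"required":["series"]}

```bash
mkdir -p pics; cat > h.py <<'E'
from plant import *
import numpy as np, cv2
from scipy.spatial.transform import Rotation as Ro
def ray(p,uv,z):
    R=np.array(p["R"]);t=np.array(p["t"])
    d=R.T@np.array([(uv[0]-p["cx"])/p["fx"],(uv[1]-p["cy"])/p["fy"],1]);c=-R.T@t
    return c+d*(z-c[2])/d[2]
def proj(p,X):
    c=np.array(p["R"])@X+np.array(p["t"]);return c[:2]/c[2]*[p["fx"],p["fy"]]+[p["cx"],p["cy"]]
def save(p,n): cv2.imwrite(f"pics/{n}.png",p["image"][:,:,::-1])
E
python3 - <<'E'
from h import *
s=observe();print({k:np.round(s[k],3) for k in("clock","eef_pos","orientation","wrist_force","grip_width")});print(Ro.from_rotvec(s["orientation"]).as_matrix().round(2))
Z=dict(hub=.04,lazy_susan=0,butter_dish=.04,mixing_bowl=0,star_cutter=.04,heart_cutter=.04,hub_jar=.04,enamel_mug=0,lemon=0)
for n in("scene","side"):
    p=camera(n);save(p,n+"0")
    for k,z in Z.items():
        r=tip_of(k,p)[:2]
        for a in r: print(n,k,round(a["score"],2),np.round(a["uv"]),ray(p,a["uv"],z).round(3))
E
```

```text
{'clock': np.float64(0.0), 'eef_pos': array([ 0.291, -0.58 ,  0.191]), 'orientation': array([-3.055e+00, -7.230e-01,  1.000e-03]), 'wrist_force': array([-0.617, -1.095,  0.082]), 'grip_width': np.float64(0.085)}
[[ 0.89  0.45 -0.  ]
 [ 0.45 -0.89  0.  ]
 [-0.   -0.   -1.  ]]
scene hub 0.7 [388. 230.] [ 0.462 -0.088  0.04 ]
scene lazy_susan 0.97 [388. 242.] [ 0.473 -0.106 -0.   ]
scene butter_dish 0.56 [369. 209.] [ 0.538 -0.115  0.04 ]
scene mixing_bowl 0.56 [311. 362.] [0.33  0.199 0.   ]
scene mixing_bowl 0.52 [435. 230.] [ 0.448 -0.212  0.   ]
scene star_cutter 0.59 [433. 229.] [ 0.413 -0.153  0.04 ]
scene heart_cutter 0.66 [369. 248.] [ 0.441 -0.019  0.04 ]
scene hub_jar 0.56 [389. 231.] [ 0.458 -0.086  0.04 ]
scene enamel_mug 0.88 [184. 263.] [0.651 0.225 0.   ]
scene lemon 0.76 [203. 304.] [0.53  0.255 0.   ]
scene lemon 0.68 [312. 361.] [0.331 0.196 0.   ]
side hub 0.67 [336. 218.] [ 0.471 -0.098  0.04 ]
side lazy_susan 0.7 [338. 230.] [ 0.464 -0.11   0.   ]
side butter_dish 0.72 [306. 215.] [ 0.533 -0.118  0.04 ]
side butter_dish 0.67 [428. 317.] [0.35  0.245 0.04 ]
side mixing_bowl 0.71 [429. 317.] [0.335 0.2   0.   ]
side star_cutter 0.81 [361. 204.] [ 0.408 -0.151  0.04 ]
side heart_cutter 0.67 [355. 237.] [ 0.439 -0.017  0.04 ]
side hub_jar 0.65 [338. 214.] [ 0.464 -0.11   0.04 ]
side lemon 0.88 [319. 345.] [0.537 0.249 0.   ]
side lemon 0.62 [356. 235.] [ 0.429 -0.084  0.   ]
```

View pics/scene0.png

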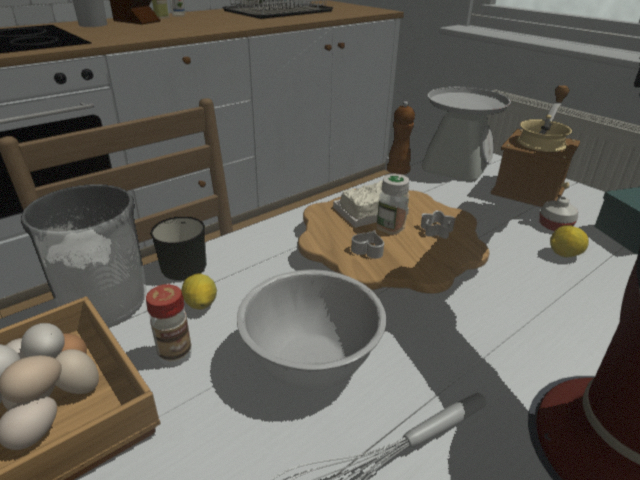

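View pics/side0.png

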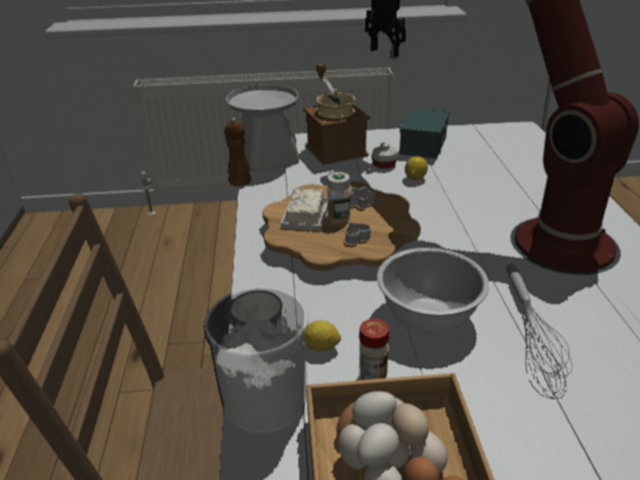

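The scene view shows the tray centred near (393,230) with the butter at (360,205), the jar on the hub and the bowl at (311,325). The side view shows the same, and the far edge beyond the tray is clear. Next I fit the tray outline and the bowl rim in both cameras.

```bash
cat >> h.py <<'E'
from scipy.optimize import minimize
# outline of tray in polar: petals circles + filled valley 155
th=np.linspace(0,2*np.pi,721)[:-1]
def rad(a):
    b=(a+np.pi/8)%(np.pi/4)-np.pi/8
    d=45**2-(130*np.sin(b))**2
    return np.maximum(155,np.where(d>0,130*np.cos(b)+np.sqrt(np.maximum(d,0)),0))/1000
def woodmask(p):
    h=cv2.cvtColor(p["image"],cv2.COLOR_RGB2HSV)
    m=((h[...,0]>8)&(h[...,0]<24)&(h[...,1]>70)&(h[...,2]>40)).astype(np.uint8)
    return m
def traymask(p,x):
    r=rad(th-x[2]);m=np.zeros((480,640),np.uint8)
    P=[np.array([proj(p,np.array([x[0]+a*np.cos(t),x[1]+a*np.sin(t),z])) for a,t in zip(r,th)]) for z in(.022,.04)]
    for q in P: cv2.fillPoly(m,[np.round(q*16).astype(np.int32)],1,shift=4)
    return m
E
cat > fit.py <<'E'
from h import *
ps=[camera("scene"),camera("side")]
def cont(p,c,r):
    m=woodmask(p); 
    g=np.zeros_like(m); 
    T=traymask(p,[c[0],c[1],0]); T=cv2.dilate(T,np.ones((25,25)))
    m=m*T; n,l,s,_=cv2.connectedComponentsWithStats(m); m=(l==1+np.argmax(s[1:,4])).astype(np.uint8)
    cs,_=cv2.findContours(m,cv2.RETR_EXTERNAL,cv2.CHAIN_APPROX_NONE)
    f=np.zeros_like(m);cv2.drawContours(f,cs,-1,1,-1);return f
F=[cont(p,[.466,-.1],.175) for p in ps]
# exclude area where jar/butter/cutters rise: compare except there
def ex(p):
    m=np.zeros((480,640),np.uint8)
    pts=[proj(p,np.array([.466+.135*np.cos(t),-.1+.135*np.sin(t),z])) for t in th[::20] for z in(.04,.14)]
    cv2.fillConvexPoly(m,cv2.convexHull(np.array(pts).astype(np.int32)),1);return m
for f,p in zip(F,ps):
    # keep lower half exclusion only up above
    pass
def cost(x):
    s=0
    for f,p in zip(F,ps): s+=np.sum(np.abs(traymask(p,x).astype(float)-f))
    return s
best=min(((cost([.466,-.1,a]),a) for a in np.radians(np.arange(0,45,5))))
print("init",best)
r=minimize(cost,[.466,-.1,best[1]],method="Nelder-Mead",options=dict(initial_simplex=np.array([[.466,-.1,best[1]],[.476,-.1,best[1]],[.466,-.09,best[1]],[.466,-.1,best[1]+.1]])))
print(r.fun,r.x,np.degrees(r.x[2]),[f.sum() for f in F])
for i,(f,p) in enumerate(zip(F,ps)):
    im=p["image"].copy();c,_=cv2.findContours(traymask(p,r.x),0,1);cv2.drawContours(im,c,-1,(255,0,0),1)
    c,_=cv2.findContours(f,0,1);cv2.drawContours(im,c,-1,(0,255,0),1)
    b=np.array([.333,.199])
    for rr,z in((.095,.086),):
        cv2.polylines(im,[np.array([proj(p,np.array([b[0]+rr*np.cos(t),b[1]+rr*np.sin(t),z])) for t in th[::10]]).astype(np.int32)],True,(0,0,255))
    p2=cv2.resize(im[150:400,200:520],None,fx=1.25,fy=1.25,interpolation=cv2.INTER_CUBIC) 
    cv2.imwrite(f"pics/f{i}.png",p2[:,:,::-1])
cv2.imwrite("pics/f.png",np.hstack([cv2.imread("pics/f0.png"),cv2.imread("pics/f1.png")]))
E
python3 fit.py
```

```text
init (np.float64(6801.0), np.float64(0.4363323129985824))
6745.0 [ 0.46609027 -0.09987734  0.41916129] 24.016172607478524 [np.uint64(12232), np.uint64(7388)]
```

View pics/f.png

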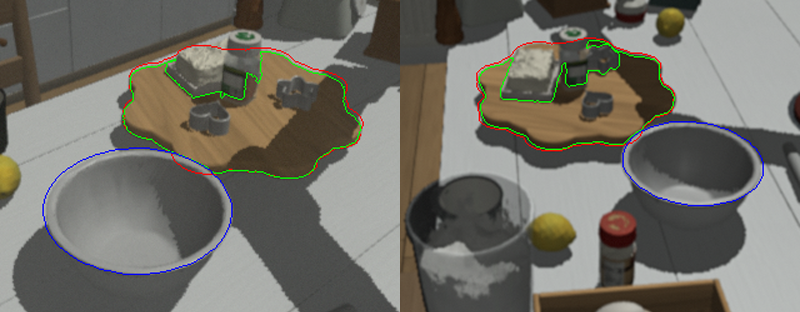

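The overlay fits well: the red tray outline follows the edge, apart from where the butter, jar and bowl hide it, and the blue rim follows the bowl. I'll refine both, leaving the hidden parts out.

```bash
cat > fit2.py <<'E'
from h import *
ps=[camera("scene"),camera("side")]
def hull(p,c,cyl):
    pts=[proj(p,np.array([c[0]+r*np.cos(t),c[1]+r*np.sin(t),z])) for r,z in cyl for t in th[::20]]
    m=np.zeros((480,640),np.uint8);cv2.fillConvexPoly(m,cv2.convexHull(np.array(pts).astype(np.int32)),1);return m
D=[]
for p in ps:
    T=cv2.dilate(traymask(p,[.466,-.1,.42]),np.ones((13,13)))
    bb=tip_of("butter_dish",p)
    ig=hull(p,(.466,-.1),[(.13,.04)])|hull(p,(.533,-.117),[(.075,.04),(.06,.09)])|hull(p,(.466,-.1),[(.028,.04),(.028,.142)])|hull(p,(.333,.199),[(.099,.088),(.06,0)])|hull(p,(.41,-.152),[(.035,.04),(.035,.066)])
    D.append((woodmask(p),T*(1-ig)))
def cost(x): return sum(np.sum(w*np.abs(traymask(p,x).astype(float)-f)) for p,(f,w) in zip(ps,D))
b=None
for s in((.466,-.1,.42),(.462,-.095,.44),(.47,-.105,.39)):
    s=np.array(s);r=minimize(cost,s,method="Nelder-Mead",options=dict(initial_simplex=np.array([s,s+[.006,0,0],s+[0,.006,0],s+[0,0,.08]])));print(r.fun,r.x.round(4))
G=[cv2.GaussianBlur(np.hypot(cv2.Sobel(g,cv2.CV_64F,1,0),cv2.Sobel(g,cv2.CV_64F,0,1)),(0,0),1.5) for g in(cv2.cvtColor(p["image"],cv2.COLOR_RGB2GRAY).astype(float) for p in ps)]
def bc(x,idx=(0,1)):
    s=0
    for i in idx:
        for t in th[::4]:
            u,v=proj(ps[i],np.array([x[0]+.095*np.cos(t),x[1]+.095*np.sin(t),.086]))
            s-=min(100,G[i][int(round(v)),int(round(u))])
    return s
for idx in((0,1),(0,),(1,)):
    print("bowl",idx,min((bc((a,c),idx),a,c) for a in np.arange(.32,.35,.002) for c in np.arange(.18,.212,.002)))
for p in ps:
  for k in("butter_dish","star_cutter","heart_cutter"):
    print(k,ray(p,tip_of(k,p)[0]["uv"],.04).round(3))
E
python3 fit2.py
```

```text
1228.0 [ 0.4661 -0.0999  0.4191]
1230.0 [ 0.4663 -0.0998  0.4168]
1233.0 [ 0.4663 -0.1     0.4196]
bowl (0, 1) (np.float64(-31438.55218300449), np.float64(0.334), np.float64(0.198))
bowl (0,) (np.float64(-14788.689777054316), np.float64(0.332), np.float64(0.198))
bowl (1,) (np.float64(-17408.784987404826), np.float64(0.336), np.float64(0.2))
butter_dish [ 0.549 -0.121  0.04 ]
star_cutter [ 0.405 -0.146  0.04 ]
heart_cutter [ 0.445 -0.016  0.04 ]
butter_dish [ 0.536 -0.11   0.04 ]
star_cutter [ 0.402 -0.165  0.04 ]
heart_cutter [ 0.437 -0.012  0.04 ]
```

```bash
python3 - <<'E'
from h import *
ps=camera("scene");pd=camera("side")
for n,a,b in(("mill",(400,172),(239,183)),("stand",(455,172),(265,165)),("grinder",(535,198),(338,158)),("lid",(558,228),(384,168)),("lemon2",(569,256),(416,180))): print(n,ray(ps,a,0).round(3),ray(pd,b,0).round(3))
for n,b,x in(("stand top",(262,100),None),("grinder top",(320,67),None),("milltop",(235,122),None)):
  print(n,[ (z,ray(pd,b,z).round(2)[:2]) for z in(.1,.15,.2,.25,.3)])
# dish overlay: test butter angle
for d in(-20,-15,-10,-5):
    pass
for p,n in((ps,"s"),(pd,"d")):
    im=cv2.resize(p["image"],None,fx=4,fy=4,interpolation=cv2.INTER_CUBIC)
    for d,col in((-18,(255,0,0)),(-10,(0,0,255))):
        a=np.radians(d);u=np.array([np.cos(a),np.sin(a)]);v=np.array([-u[1],u[0]]);h=np.array([.4663,-.1])
        for z in(.04,.054):
            q=[proj(p,np.array([*(h+u*(.072+i*.043)+v*j*.059),z]))*4 for i,j in((1,1),(1,-1),(-1,-1),(-1,1))]
            cv2.polylines(im,[np.array(q).astype(np.int32)],True,col,1)
    x,y=(1260,700) if n=="s" else (1040,700)
    cv2.imwrite(f"pics/b{n}.png",im[y:y+300,x:x+400,::-1])
cv2.imwrite("pics/b.png",np.hstack([cv2.imread("pics/bs.png"),cv2.imread("pics/bd.png")]))
E
```

```text
mill [ 0.676 -0.363  0.   ] [ 0.69  -0.363  0.   ]
stand [ 0.592 -0.47   0.   ] [ 0.623 -0.459  0.   ]
grinder [ 0.396 -0.496  0.   ] [ 0.425 -0.476  0.   ]
lid [ 0.298 -0.411  0.   ] [ 0.311 -0.4    0.   ]
lemon2 [ 0.235 -0.33   0.   ] [ 0.243 -0.322  0.   ]
stand top [(0.1, array([ 0.62, -0.68])), (0.15, array([ 0.62, -0.54])), (0.2, array([ 0.62, -0.4 ])), (0.25, array([ 0.61, -0.27])), (0.3, array([ 0.61, -0.13]))]
grinder top [(0.1, array([ 0.43, -0.97])), (0.15, array([ 0.44, -0.81])), (0.2, array([ 0.46, -0.64])), (0.25, array([ 0.47, -0.48])), (0.3, array([ 0.48, -0.32]))]
milltop [(0.1, array([ 0.7 , -0.52])), (0.15, array([ 0.69, -0.4 ])), (0.2, array([ 0.68, -0.27])), (0.25, array([ 0.67, -0.15])), (0.3, array([ 0.66, -0.02]))]
```

View pics/b.png

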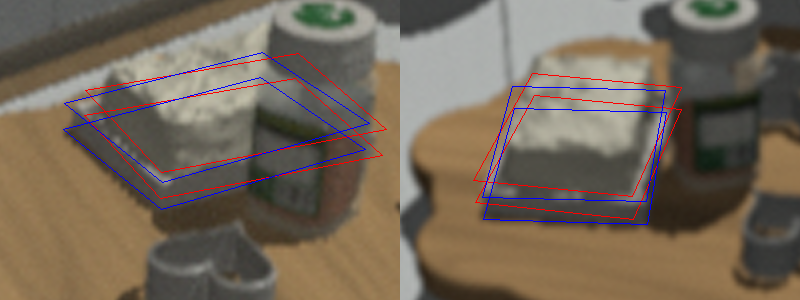

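The blue overlay (butter at -10°) fits the dish in both views, so the butter sits at tray angle minus 34° and has about 124° to turn. The grinder at (.40,-.49), about 0.25 m high, is on the straight path, so I'll go over it.

Emit:
{"op": "servo_tool", "data": {"series": [{"tz": -0.05},{"tz": -0.1},{"tz": -0.15},{"tz": -0.15,"tx": 0.04,"ty": -0.02},{"tz": -0.15,"tx": 0.08,"ty": -0.04}], "grip": 255}}

```text
invalid input
```

Emit:
{"op": "servo_tool", "data": {"series": [{"tx": 0.044,"ty": -0.023,"spin": 5},{"tx": 0.088,"ty": -0.046,"spin": 10},{"tx": 0.132,"ty": -0.07,"spin": 15},{"tx": 0.176,"ty": -0.093,"spin": 20},{"tx": 0.22,"ty": -0.117,"spin": 25}]}}

```text
invalid input
```

Emit:
{"op": "servo_tool", "data": {"series": [{"tx": 0,"ty": 0,"tz": -0.05,"spin": 0},{"tx": 0,"ty": 0,"tz": -0.1,"spin": 0},{"tx": 0,"ty": 0,"tz": -0.15,"spin": 0},{"tx": 0.04,"ty": -0.02,"tz": -0.15,"spin": 0},{"tx": 0.08,"ty": -0.04,"tz": -0.15,"spin": 0}], "grip": 255}}

```text
clock: 2.2
eef_pos: [0.3449, -0.5105, 0.3442]
orientation: [3.054, 0.716, 0.003]
wrist_force: [1.9, -0.4, -0.8]
grip_width: 0.0121
finger_force: 0.0
```

Emit:
{"op": "servo_tool", "data": {"series": [{"tx": 0.044,"ty": -0.023,"tz": 0,"spin": 0},{"tx": 0.088,"ty": -0.047,"tz": 0,"spin": 0},{"tx": 0.132,"ty": -0.071,"tz": 0,"spin": 0},{"tx": 0.176,"ty": -0.095,"tz": 0,"spin": 0},{"tx": 0.22,"ty": -0.119,"tz": 0,"spin": 0}]}}

```text
clock: 2.7
eef_pos: [0.4888, -0.303, 0.3423]
orientation: [3.057, 0.723, 0.001]
wrist_force: [0.4, -0.5, 0.7]
grip_width: 0.0001
finger_force: 0.0
```

Emit:
{"op": "servo_tool", "data": {"series": [{"tx": 0.044,"ty": -0.023,"tz": 0,"spin": 5},{"tx": 0.088,"ty": -0.047,"tz": 0,"spin": 10},{"tx": 0.132,"ty": -0.071,"tz": 0,"spin": 15},{"tx": 0.176,"ty": -0.095,"tz": 0.03,"spin": 20},{"tx": 0.22,"ty": -0.119,"tz": 0.07,"spin": 25}]}}

```text
clock: 3.2
eef_pos: [0.6233, -0.1121, 0.2869]
orientation: [3.141, 0.042, 0.008]
wrist_force: [1.7, -0.5, -0.1]
grip_width: 0.0001
finger_force: 0.0
```

```bash
cat > st.py <<'E'
from h import *
s=observe();R=Ro.from_rotvec(s["orientation"]).as_matrix();d=s["eef_pos"][:2]-np.array([.4663,-.1])
print(round(s["clock"],2),s["eef_pos"].round(4),"r",np.hypot(*d).round(4),"phi",np.degrees(np.arctan2(d[1],d[0])).round(1),"xdir",np.degrees(np.arctan2(R[1,0],R[0,0])).round(1),"F",s["wrist_force"].round(1),"w",s["grip_width"])
E
python3 st.py
```

```text
3.2 [ 0.6233 -0.1121  0.2869] r 0.1575 phi -4.4 xdir 1.5 F [ 1.7 -0.5 -0.1] w 7.929496776137587e-05
```

Emit:
{"op": "servo_tool", "data": {"series": [{"tx": 0,"ty": 0,"tz": 0.05,"spin": 0},{"tx": 0,"ty": 0,"tz": 0.1,"spin": 0},{"tx": 0,"ty": 0,"tz": 0.14,"spin": 0},{"tx": 0,"ty": 0,"tz": 0.14,"spin": 0}]}}

```text
clock: 3.6
eef_pos: [0.616, -0.1136, 0.1396]
orientation: [-3.139, -0.045, 0.022]
wrist_force: [0.2, 0.2, 0.2]
grip_width: -0.0001
finger_force: 0.0
```

```bash
python3 st.py; python3 - <<'E'
from h import *
s=observe();p=camera("wrist");H=np.array(p["hand_eye"])
T=np.eye(4);T[:3,:3]=Ro.from_rotvec(s["orientation"]).as_matrix();T[:3,3]=s["eef_pos"]
M=np.linalg.inv(T@H);p["R"]=M[:3,:3];p["t"]=M[:3,3]
im=p["image"].copy()
r=rad(th-.4191);q=[proj(p,np.array([.4663+a*np.cos(t),-.1+a*np.sin(t),.04])) for a,t in zip(r,th) if abs((t+np.pi)%(2*np.pi)-np.pi)<1]
for x in q: cv2.circle(im,tuple(int(v) for v in np.clip(x,-999,9999)),1,(255,0,0),-1)
p["image"]=im;save(p,"w1")
E
```

```text
3.6 [ 0.616  -0.1136  0.1396] r 0.1503 phi -5.2 xdir 1.7 F [0.2 0.2 0.2] w -6.053486976404821e-05
```

View pics/w1.png

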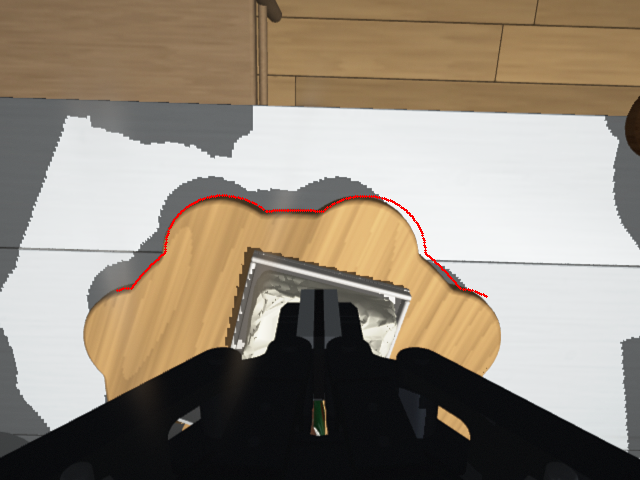

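The wrist view confirms the tray fit: the red outline lies on the edge, with a valley at (292,211). The dish's outer edge runs from (250,252) to (410,297).

```bash
python3 - <<'E'
from h import *
s=observe();p=camera("wrist");H=np.array(p["hand_eye"])
T=np.eye(4);T[:3,:3]=Ro.from_rotvec(s["orientation"]).as_matrix();T[:3,3]=s["eef_pos"]
M=np.linalg.inv(T@H);p["R"]=M[:3,:3];p["t"]=M[:3,3]
a=ray(p,(254,255),.054);b=ray(p,(409,298),.054);d=a-b;print(a,b,np.hypot(*d[:2]),np.degrees(np.arctan2(d[1],d[0]))-90, (a+b)/2-[.4663,-.1,0])
E
```

```text
[ 0.59436946 -0.06889625  0.054     ] [ 0.56438627 -0.18094323  0.054     ] 0.11598929249206354 -14.981054061525143 [ 0.11307786 -0.02491974  0.054     ]
```

Emit:
{"op": "servo_tool", "data": {"series": [{"tx": 0.02,"ty": -0.017,"tz": 0,"spin": 0},{"tx": 0.02,"ty": -0.017,"tz": 0.05,"spin": 0},{"tx": 0.02,"ty": -0.017,"tz": 0.07,"spin": 0},{"tx": 0.02,"ty": -0.017,"tz": 0.07,"spin": 0}]}}

```text
clock: 4.1
eef_pos: [0.6404, -0.0969, 0.0759]
orientation: [-3.141, -0.045, 0.002]
wrist_force: [-0.7, 0.4, -0.5]
grip_width: -0.0001
finger_force: 0.0
```

```bash
python3 st.py
```

```text
4.1 [ 0.6404 -0.0969  0.0759] r 0.1742 phi 1.0 xdir 1.6 F [-0.7  0.4 -0.5] w -0.00014996694127593488
```

Emit:
{"op": "servo_tool", "data": {"series": [{"tx": -0.004,"ty": 0,"tz": 0.02,"spin": 0},{"tx": -0.004,"ty": 0,"tz": 0.045,"spin": 0},{"tx": -0.004,"ty": 0,"tz": 0.047,"spin": 0}]}}

```text
clock: 4.4
eef_pos: [0.6371, -0.0975, 0.0299]
orientation: [3.141, 0.044, 0.001]
wrist_force: [-1.3, 0.0, -0.4]
grip_width: -0.0
finger_force: 0.0
```

```bash
python3 st.py
```

```text
4.4 [ 0.6371 -0.0975  0.0299] r 0.1708 phi 0.8 xdir 1.6 F [-1.3  0.  -0.4] w -5.346541260489377e-06
```

Emit:
{"op": "servo_tool", "data": {"series": [{"tx": 0,"ty": -0.006,"tz": 0,"spin": 0},{"tx": -0.002,"ty": -0.022,"tz": 0,"spin": 0},{"tx": -0.006,"ty": -0.046,"tz": 0,"spin": 0},{"tx": -0.002,"ty": -0.076,"tz": 0,"spin": 0},{"tx": 0.018,"ty": -0.104,"tz": 0,"spin": 0}]}}

```text
clock: 4.9
eef_pos: [0.6509, 0.0104, 0.0312]
orientation: [-3.14, -0.046, -0.001]
wrist_force: [0.4, -0.4, -0.3]
grip_width: 0.0
finger_force: 0.0
```

```bash
cat > ang.py <<'E'
from h import *
import sys
n=int(sys.argv[1]);gap=int(sys.argv[2])
hub=(.4663,-.1)
def W(p):
    T=cv2.dilate(traymask(p,[*hub,.42]),np.ones((13,13)))
    pts=[proj(p,np.array([hub[0]+.13*np.cos(t),hub[1]+.13*np.sin(t),.04])) for t in th[::20]]
    m=np.zeros((480,640),np.uint8);cv2.fillConvexPoly(m,cv2.convexHull(np.array(pts).astype(np.int32)),1)
    pts=[proj(p,np.array([.334+r*np.cos(t),.199+r*np.sin(t),z])) for r,z in((.099,.088),(.06,0)) for t in th[::20]]
    cv2.fillConvexPoly(m,cv2.convexHull(np.array(pts).astype(np.int32)),1)
    return T*(1-m)
shots=[]
for i in range(n):
    c=observe()["clock"];p=camera("side");q=camera("scene") if gap==0 else None
    shots.append((c,p)); 
    if q is not None: shots.append((c+.05,q))
    for _ in range(gap): boxes_of("lemon",p)
print("now",observe()["clock"])
for c,p in shots:
    f=woodmask(p);w=W(p)
    cs=[(np.sum(w*np.abs(traymask(p,[*hub,np.radians(a)]).astype(float)-f)),a) for a in range(0,45,1)]
    d=np.array([x[0] for x in cs]);k=d.argmin();l,r=d[k-1],d[(k+1)%45]
    print(round(c,3),"tray mod45",round(k+.5*(l-r)/(l-2*d[k]+r+1e-9),2),"cost",d[k],d.max())
E
python3 st.py; python3 ang.py 3 0; python3 st.py
```

```text
4.9 [0.6509 0.0104 0.0312] r 0.2151 phi 30.9 xdir 1.7 F [ 0.4 -0.4 -0.3] w 2.509363849488505e-05
now 5.2
4.9 tray mod45 24.1 cost 870.0 1851.0
4.95 tray mod45 23.99 cost 1423.0 2703.0
5.0 tray mod45 24.1 cost 866.0 1847.0
5.05 tray mod45 23.99 cost 1430.0 2710.0
5.1 tray mod45 24.1 cost 867.0 1842.0
5.15 tray mod45 24.03 cost 1426.0 2704.0
5.2 [0.6518 0.0068 0.0299] r 0.214 phi 29.9 xdir 1.6 F [-1.  -0.6  0.3] w -0.00010100492328716624
```

The tray has not moved (still 24°). The tip is slimmer than I assumed and slid past the flank. I'll go back into the valley deeper and follow the arc.

Emit:
{"op": "servo_tool", "data": {"series": [{"tx": 0.003,"ty": 0.04,"tz": 0,"spin": 0},{"tx": 0.003,"ty": 0.08,"tz": 0,"spin": 0},{"tx": 0.003,"ty": 0.095,"tz": 0,"spin": 0},{"tx": -0.01,"ty": 0.095,"tz": 0,"spin": 0},{"tx": -0.0175,"ty": 0.095,"tz": 0.004,"spin": 0}]}}

```text
clock: 5.7
eef_pos: [0.636, -0.0901, 0.0255]
orientation: [3.141, 0.039, 0.001]
wrist_force: [0.1, 0.2, 0.0]
grip_width: -0.0
finger_force: 0.0
```

```bash
python3 st.py;python3 ang.py 1 0; python3 st.py
```

```text
5.7 [ 0.636  -0.0901  0.0255] r 0.17 phi 3.3 xdir 1.4 F [0.1 0.2 0. ] w -4.228941597085727e-05
now 5.8
5.7 tray mod45 24.1 cost 864.0 1851.0
5.75 tray mod45 24.05 cost 1433.0 2707.0
5.8 [ 0.6349 -0.0878  0.0244] r 0.169 phi 4.1 xdir 1.6 F [-0.5  0.7 -0.6] w -3.151413469550344e-05
```

Emit:
{"op": "servo_tool", "data": {"series": [{"tx": -0.003,"ty": -0.004,"tz": 0,"spin": 0},{"tx": -0.005,"ty": -0.017,"tz": 0,"spin": 0},{"tx": -0.0095,"ty": -0.037,"tz": 0,"spin": 0},{"tx": -0.0185,"ty": -0.062,"tz": 0,"spin": 0},{"tx": -0.007,"ty": -0.102,"tz": 0,"spin": 0}]}}

```text
clock: 6.3
eef_pos: [0.6244, 0.0125, 0.0248]
orientation: [3.139, 0.039, -0.006]
wrist_force: [0.5, 0.1, -0.6]
grip_width: -0.0
finger_force: 0.0
```

```bash
python3 st.py;python3 ang.py 3 0; python3 st.py
```

```text
6.3 [0.6244 0.0125 0.0248] r 0.1941 phi 35.4 xdir 1.4 F [ 0.5  0.1 -0.6] w -2.0365920357451603e-05
now 6.6
6.3 tray mod45 24.18 cost 1018.0 1905.0
6.35 tray mod45 23.99 cost 1421.0 2697.0
6.4 tray mod45 24.15 cost 975.0 1866.0
6.45 tray mod45 23.99 cost 1427.0 2699.0
6.5 tray mod45 24.15 cost 984.0 1881.0
6.55 tray mod45 23.98 cost 1430.0 2704.0
6.6 [0.6268 0.0135 0.0249] r 0.1966 phi 35.3 xdir 1.6 F [-0.4  0.8  0.1] w -2.7988889500278942e-05
```

```bash
python3 - <<'E'
from h import *
a=camera("scene");b=camera("side")
s=observe()
A=cv2.resize(a["image"][170:300,280:500],(400,236),interpolation=cv2.INTER_CUBIC)
B=cv2.resize(b["image"][130:290,220:440],(400,291),interpolation=cv2.INTER_CUBIC)
im=np.vstack([A,B]);cv2.imwrite("pics/c.png",im[:,:,::-1]);print(s["clock"],proj(a,s["eef_pos"]),proj(b,s["eef_pos"]))
E
python3 st.py
```

```text
6.7 [289.18132967 218.44034562] [263.97241744 257.20830453]
6.7 [0.6268 0.0123 0.0249] r 0.1959 phi 35.0 xdir 1.5 F [-0.5 -0.2 -0.6] w 3.773787473836325e-05
```

View pics/c.png

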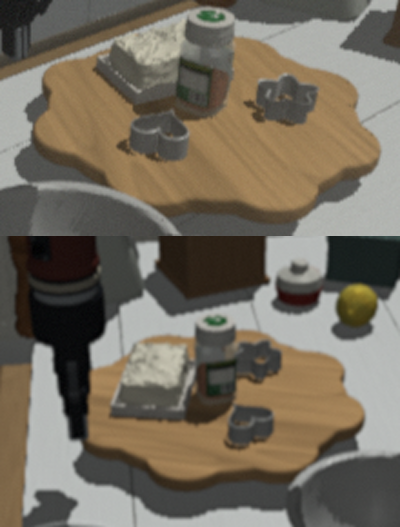

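```bash
python3 - <<'E'
from h import *
a=camera("scene");b=camera("side");s=observe()
for z in(.02,.03,.04,.05,.06,.07): print(z,ray(a,(289,201),z)[:2].round(3),ray(b,(262,242),z)[:2].round(3))
x,y=289,218;A=cv2.resize(a["image"][160:240,250:330],(400,400),interpolation=cv2.INTER_CUBIC)
B=cv2.resize(b["image"][190:270,224:304],(400,400),interpolation=cv2.INTER_CUBIC)
for I,p,o in((A,a,(250,160)),(B,b,(224,190))):
  for dz in(0,.02,.04):
    u=(proj(p,s["eef_pos"]+[0,0,dz])-o)*5;cv2.circle(I,(int(u[0]),int(u[1])),4,(255,0,0),1)
cv2.imwrite("pics/d.png",np.hstack([A,B])[:,:,::-1])
E
```

```text
0.02 [ 0.692 -0.036] [ 0.631 -0.051]
0.03 [ 0.677 -0.025] [ 0.63  -0.036]
0.04 [ 0.662 -0.014] [ 0.63  -0.021]
0.05 [ 0.646 -0.003] [ 0.629 -0.005]
0.06 [0.631 0.009] [0.628 0.01 ]
0.07 [0.616 0.02 ] [0.627 0.025]
```

View pics/d.png

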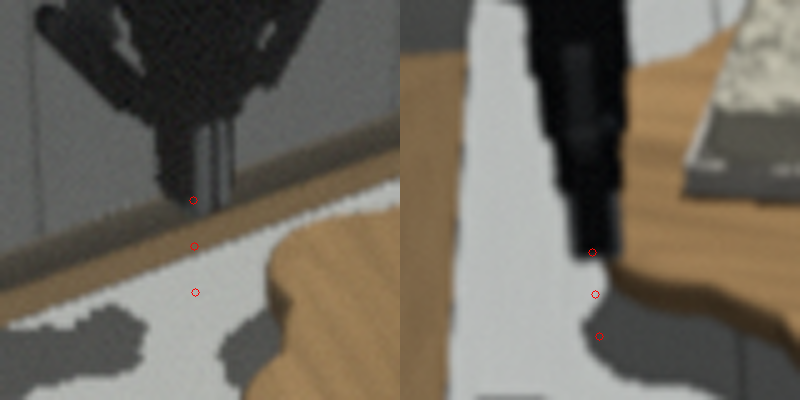

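Triangulating the visible tip gives (0.63, 0.01, 0.061) while the reported TCP z is 0.025, so the fingers really end about 36 mm higher and passed over the tray. I'll lower here, clear of the tray, and watch the force.

Emit:
{"op": "servo_tool", "data": {"series": [{"tx": 0.004,"ty": 0,"tz": 0.01,"spin": 0},{"tx": 0.008,"ty": 0,"tz": 0.018,"spin": 0},{"tx": 0.008,"ty": 0,"tz": 0.018,"spin": 0}]}}

```text
clock: 7.1
eef_pos: [0.6342, 0.0137, 0.0049]
orientation: [-3.141, -0.044, 0.004]
wrist_force: [-0.3, 0.6, 0.4]
grip_width: -0.0003
finger_force: 0.0
```

```bash
python3 st.py;python3 - <<'E'
from h import *
a=camera("scene");b=camera("side");s=observe()
w=camera("wrist");H=np.linalg.inv(np.array(w["hand_eye"]))
for z in(0,-.02,-.036): c=H[:3]@np.array([0,0,z,1]);print("wrist TCP px",z,c[:2]/c[2]*w["fx"]+[w["cx"],w["cy"]])
A=cv2.resize(a["image"][170:230,250:310],(240,240),interpolation=cv2.INTER_CUBIC)
B=cv2.resize(b["image"][210:270,234:294],(240,240),interpolation=cv2.INTER_CUBIC)
for I,p,o in((A,a,(250,170)),(B,b,(234,210))):
  for dz in(0,.02,.04):
    u=(proj(p,s["eef_pos"]+[0,0,dz])-o)*4;cv2.circle(I,(int(u[0]),int(u[1])),3,(255,0,0),1)
C=w["image"][240:480,200:440]
cv2.imwrite("pics/e.png",np.hstack([A,B,C])[:,:,::-1])
E
```

```text
7.1 [0.6342 0.0137 0.0049] r 0.2028 phi 34.1 xdir 1.6 F [-0.3  0.6  0.4] w -0.0003283724949244745
wrist TCP px 0 [319.66957051 271.29274631]
wrist TCP px -0.02 [319.82493528 288.3589809 ]
wrist TCP px -0.036 [319.97602954 304.95611608]
```

View pics/e.png

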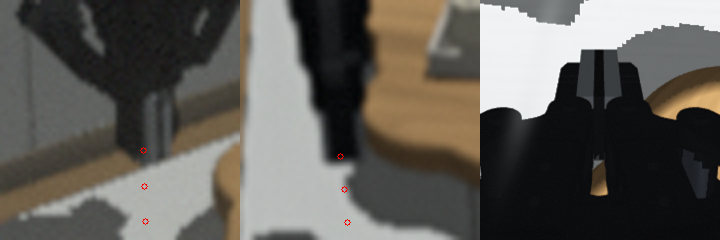

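The tip again shows about 37 mm above the reported TCP, so I'll use tip z = reading + 0.037. Back to the valley, lower this time.

Emit:
{"op": "servo_tool", "data": {"series": [{"tx": 0.018,"ty": 0.03,"tz": 0,"spin": 0},{"tx": 0.02,"ty": 0.07,"tz": 0,"spin": 0},{"tx": 0.018,"ty": 0.102,"tz": 0.006,"spin": 0},{"tx": 0.01,"ty": 0.102,"tz": 0.014,"spin": 0},{"tx": 0.003,"ty": 0.102,"tz": 0.014,"spin": 0}]}}

```text
clock: 7.75
eef_pos: [0.6394, -0.0897, -0.008]
orientation: [3.141, 0.04, -0.003]
wrist_force: [-0.6, 1.1, 0.6]
grip_width: -0.0002
finger_force: 0.0
```

```bash
python3 st.py;python3 ang.py 1 0; python3 st.py
```

```text
7.75 [ 0.6394 -0.0897 -0.008 ] r 0.1734 phi 3.4 xdir 1.5 F [-0.6  1.1  0.6] w -0.0001691049812391341
now 7.85
7.75 tray mod45 24.1 cost 856.0 1851.0
7.8 tray mod45 24.04 cost 1367.0 2707.0
7.85 [ 0.6397 -0.0867 -0.007 ] r 0.1739 phi 4.4 xdir 1.7 F [ 0.7  0.6 -0.4] w -0.00010430203116501065
```

Emit:
{"op": "servo_tool", "data": {"series": [{"tx": -0.004,"ty": -0.004,"tz": 0,"spin": 0},{"tx": -0.007,"ty": -0.017,"tz": 0,"spin": 0},{"tx": -0.012,"ty": -0.037,"tz": 0,"spin": 0},{"tx": -0.02,"ty": -0.062,"tz": 0,"spin": 0},{"tx": -0.007,"ty": -0.102,"tz": 0,"spin": 0}]}}

```text
clock: 8.35
eef_pos: [0.6281, 0.0127, -0.0069]
orientation: [3.139, 0.04, -0.006]
wrist_force: [1.2, -0.5, -0.2]
grip_width: 0.0003
finger_force: 0.0
```

```bash
python3 st.py;python3 ang.py 3 0; python3 st.py
```

```text
8.35 [ 0.6281  0.0127 -0.0069] r 0.1972 phi 34.9 xdir 1.5 F [ 1.2 -0.5 -0.2] w 0.00026240708587498327
now 8.65
8.35 tray mod45 4.3 cost 944.0 1790.0
8.4 tray mod45 9.24 cost 1306.0 2840.0
8.45 tray mod45 14.57 cost 831.0 1689.0
8.5 tray mod45 18.34 cost 1339.0 2779.0
8.55 tray mod45 23.88 cost 818.0 1733.0
8.6 tray mod45 27.83 cost 1406.0 2748.0
8.65 [ 0.6307  0.0138 -0.0069] r 0.2 phi 34.7 xdir 1.7 F [ 0.6 -0.4 -0.7] w -0.00046387642112628576
```

The tray is spinning freely at about 95°/s. I'll lift clear and hover over the rim while it runs.

Emit:
{"op": "servo_tool", "data": {"series": [{"tx": 0.005,"ty": 0,"tz": -0.03,"spin": 0},{"tx": 0.005,"ty": 0,"tz": -0.05,"spin": 0},{"tx": 0.005,"ty": 0.035,"tz": -0.05,"spin": 0},{"tx": 0.0,"ty": 0.07,"tz": -0.05,"spin": 0},{"tx": -0.012,"ty": 0.1,"tz": -0.05,"spin": 0}]}}

```text
clock: 9.15
eef_pos: [0.6221, -0.0904, 0.0433]
orientation: [3.139, 0.04, 0.003]
wrist_force: [0.0, -0.3, -0.6]
grip_width: 0.0004
finger_force: 0.0
```

Emit:
{"op": "servo_tool", "data": {"series": [{"tx": 0,"ty": 0,"tz": 0.01,"spin": 0},{"tx": 0,"ty": 0,"tz": 0.022,"spin": 0},{"tx": 0,"ty": 0,"tz": 0.022,"spin": 0}]}}

```text
clock: 9.45
eef_pos: [0.62, -0.0852, 0.0187]
orientation: [-3.139, -0.046, 0.007]
wrist_force: [0.2, 0.0, -1.3]
grip_width: 0.0
finger_force: 0.0
```

```bash
python3 st.py;python3 ang.py 3 3; python3 st.py
```

```text
9.45 [ 0.62   -0.0852  0.0187] r 0.1544 phi 5.5 xdir 1.7 F [ 0.2  0.  -1.3] w 1.516648444230529e-05
now 10.05
9.45 tray mod45 13.12 cost 798.0 1784.0
9.65 tray mod45 30.05 cost 835.0 1721.0
9.85 tray mod45 3.1 cost 752.0 1708.0
10.05 [ 0.6219 -0.0865  0.0211] r 0.1561 phi 5.0 xdir 1.6 F [-0.2  0.1  0.3] w 0.00014329268022596613
```

```bash
python3 ang.py 15 7; python3 st.py
```

```text
now 16.05
10.05 tray mod45 20.67 cost 867.0 1820.0
10.45 tray mod45 6.46 cost 966.0 1878.0
10.85 tray mod45 39.5 cost 1014.0 1924.0
11.25 tray mod45 25.83 cost 958.0 1809.0
11.65 tray mod45 9.14 cost 884.0 1827.0
12.05 tray mod45 39.5 cost 978.0 1902.0
12.45 tray mod45 22.0 cost 951.0 1870.0
12.85 tray mod45 4.11 cost 767.0 1733.0
13.25 tray mod45 30.13 cost 815.0 1711.0
13.65 tray mod45 11.19 cost 763.0 1746.0
14.05 tray mod45 36.28 cost 850.0 1768.0
14.45 tray mod45 15.15 cost 795.0 1787.0
14.85 tray mod45 39.6 cost 835.0 1771.0
15.25 tray mod45 17.83 cost 837.0 1818.0
15.65 tray mod45 39.1 cost 984.0 1904.0
16.05 [ 0.6217 -0.0865  0.0209] r 0.156 phi 5.0 xdir 1.6 F [0.2 0.7 0.9] w 0.00017026909687435586
```

Emit:
{"op": "servo_tool", "data": {"series": [{"tx": 0,"ty": 0,"tz": 0.008,"spin": 0},{"tx": 0,"ty": 0,"tz": 0.008,"spin": 0}]}}

```text
clock: 16.25
eef_pos: [0.6207, -0.0863, 0.0116]
orientation: [-3.141, -0.045, 0.004]
wrist_force: [0.4, -0.2, -0.2]
grip_width: -0.0
finger_force: 0.0
```

```bash
python3 ang.py 6 2; python3 st.py
```

```text
now 17.15
16.25 tray mod45 25.81 cost 1113.0 1986.0
16.4 tray mod45 32.08 cost 1087.0 1936.0
16.55 tray mod45 39.59 cost 1049.0 1923.0
16.7 tray mod45 1.17 cost 984.0 1877.0
16.85 tray mod45 8.5 cost 915.0 1840.0
17.0 tray mod45 15.1 cost 938.0 1854.0
17.15 [ 0.6218 -0.0865  0.0129] r 0.156 phi 5.0 xdir 1.6 F [ 0.6 -0.4 -0.5] w 9.317021861456462e-05
```

The drag is a bit higher than expected: the tray would die out before the butter comes round again. I'll brake now as a rehearsal, then flick again.

Emit:
{"op": "servo_tool", "data": {"series": [{"tx": 0,"ty": 0,"tz": 0,"spin": 0},{"tx": 0,"ty": 0,"tz": 0,"spin": 0},{"tx": 0,"ty": 0,"tz": 0.008,"spin": 0},{"tx": 0,"ty": 0,"tz": 0.013,"spin": 0},{"tx": 0,"ty": 0,"tz": 0.013,"spin": 0}]}}

```text
clock: 17.65
eef_pos: [0.6217, -0.0867, 0.0008]
orientation: [3.141, 0.045, -0.0]
wrist_force: [-1.4, -0.9, 8.1]
grip_width: 0.0
finger_force: 4.1
```

```bash
python3 st.py;python3 ang.py 4 0; python3 st.py
```

```text
17.65 [ 0.6217 -0.0867  0.0008] r 0.156 phi 4.9 xdir 1.6 F [-1.4 -0.9  8.1] w 4.265201353377249e-05
now 18.05
17.65 tray mod45 39.58 cost 999.0 1867.0
17.7 tray mod45 38.74 cost 1388.0 2823.0
17.75 tray mod45 39.66 cost 999.0 1865.0
17.8 tray mod45 38.71 cost 1398.0 2833.0
17.85 tray mod45 39.59 cost 1003.0 1865.0
17.9 tray mod45 38.68 cost 1392.0 2829.0
17.95 tray mod45 39.59 cost 1006.0 1868.0
18.0 tray mod45 38.69 cost 1394.0 2835.0
18.05 [ 0.6217 -0.0868  0.0008] r 0.156 phi 4.9 xdir 1.6 F [-2.3 -0.1  7.8] w 3.09728520303269e-07
```

It stopped dead, effectively 0.18 s after the descent began, with about 8 N. Now I lift and set up the second flick in the valley at 16.6°.

Emit:
{"op": "servo_tool", "data": {"series": [{"tx": 0,"ty": 0,"tz": -0.03,"spin": 0},{"tx": 0.015,"ty": -0.025,"tz": -0.04,"spin": -7},{"tx": 0.035,"ty": -0.052,"tz": -0.03,"spin": -15},{"tx": 0.035,"ty": -0.052,"tz": 0,"spin": -15},{"tx": 0.035,"ty": -0.052,"tz": 0.008,"spin": -15}]}}

```text
clock: 18.55
eef_pos: [0.6526, -0.032, -0.0116]
orientation: [-3.106, -0.457, 0.01]
wrist_force: [-0.3, 0.7, 0.4]
grip_width: -0.0
finger_force: 0.0
```

```bash
python3 st.py;python3 ang.py 1 0; python3 st.py
```

```text
18.55 [ 0.6526 -0.032  -0.0116] r 0.1983 phi 20.1 xdir 16.8 F [-0.3  0.7  0.4] w -5.713497870511841e-06
now 18.65
18.55 tray mod45 39.58 cost 890.0 1824.0
18.6 tray mod45 38.88 cost 1320.0 2814.0
18.65 [ 0.6527 -0.0347 -0.0105] r 0.1975 phi 19.3 xdir 16.6 F [-0.2 -0.2 -0. ] w -3.343393925153991e-05
```

Emit:
{"op": "servo_tool", "data": {"series": [{"tx": -0.012,"ty": 0,"tz": -0.003,"spin": 0},{"tx": -0.0235,"ty": 0,"tz": -0.003,"spin": 0},{"tx": -0.0235,"ty": 0,"tz": -0.003,"spin": 0}]}}

```text
clock: 18.95
eef_pos: [0.6315, -0.0429, -0.0042]
orientation: [3.108, 0.449, -0.002]
wrist_force: [-0.0, -0.2, -0.3]
grip_width: 0.0002
finger_force: 0.0
```

```bash
python3 ang.py 1 0; python3 st.py
```

```text
now 19.05
18.95 tray mod45 39.58 cost 1052.0 1904.0
19.0 tray mod45 38.93 cost 1300.0 2823.0
19.05 [ 0.6335 -0.0413 -0.0042] r 0.1772 phi 19.3 xdir 16.5 F [ 0.5 -0.4  0.6] w 0.00011094801743887746
```

Emit:
{"op": "servo_tool", "data": {"series": [{"tx": -0.004,"ty": -0.004,"tz": 0,"spin": 0},{"tx": -0.007,"ty": -0.017,"tz": 0,"spin": 0},{"tx": -0.012,"ty": -0.037,"tz": 0,"spin": 0},{"tx": -0.02,"ty": -0.062,"tz": 0,"spin": 0},{"tx": -0.007,"ty": -0.102,"tz": 0,"spin": 0}]}}

```text
clock: 19.55
eef_pos: [0.5941, 0.0527, -0.0054]
orientation: [3.107, 0.446, -0.007]
wrist_force: [0.4, -0.5, -0.5]
grip_width: 0.0
finger_force: 0.0
```

```bash
python3 ang.py 4 0; python3 st.py
```

```text
now 19.95
19.55 tray mod45 20.82 cost 1693.0 2522.0
19.6 tray mod45 23.98 cost 1339.0 2627.0
19.65 tray mod45 29.68 cost 1831.0 2572.0
19.7 tray mod45 32.99 cost 1289.0 2724.0
19.75 tray mod45 37.17 cost 1810.0 2520.0
19.8 tray mod45 41.72 cost 1238.0 2777.0
19.85 tray mod45 1.17 cost 1707.0 2522.0
19.9 tray mod45 5.11 cost 1227.0 2746.0
19.95 [ 0.5969  0.0539 -0.0052] r 0.2018 phi 49.7 xdir 16.5 F [0.5 0.2 0.2] w 2.283606033805454e-05
```

Emit:
{"op": "servo_tool", "data": {"series": [{"tx": 0.005,"ty": 0,"tz": -0.03,"spin": 0},{"tx": 0.005,"ty": 0,"tz": -0.05,"spin": 0},{"tx": 0.005,"ty": 0.035,"tz": -0.05,"spin": 0},{"tx": 0.0,"ty": 0.07,"tz": -0.05,"spin": 0},{"tx": -0.013,"ty": 0.101,"tz": -0.05,"spin": 0}]}}

```text
clock: 20.45
eef_pos: [0.6145, -0.048, 0.0452]
orientation: [3.108, 0.451, 0.003]
wrist_force: [-0.0, -0.4, -1.3]
grip_width: 0.0001
finger_force: 0.0
```

Emit:
{"op": "servo_tool", "data": {"series": [{"tx": 0,"ty": 0,"tz": 0.016,"spin": 0},{"tx": 0,"ty": 0,"tz": 0.032,"spin": 0},{"tx": 0,"ty": 0,"tz": 0.032,"spin": 0}]}}

```text
clock: 20.75
eef_pos: [0.611, -0.0467, 0.0108]
orientation: [-3.109, -0.45, 0.008]
wrist_force: [-1.7, -0.0, -0.8]
grip_width: -0.0003
finger_force: 0.0
```

```bash
python3 st.py; python3 ang.py 7 7; python3 st.py
```

```text
20.75 [ 0.611  -0.0467  0.0108] r 0.1542 phi 20.2 xdir 16.5 F [-1.7 -0.  -0.8] w -0.0002570959500518833
now 23.55
20.75 tray mod45 32.23 cost 1080.0 2019.0
21.15 tray mod45 20.85 cost 1051.0 1944.0
21.55 tray mod45 5.97 cost 1040.0 1985.0
21.95 tray mod45 36.5 cost 1095.0 2019.0
22.35 tray mod45 21.33 cost 1151.0 2065.0
22.75 tray mod45 4.31 cost 1233.0 2121.0
23.15 tray mod45 32.42 cost 1308.0 2196.0
23.55 [ 0.6133 -0.045   0.0129] r 0.1569 phi 20.5 xdir 16.6 F [0.7 0.5 0.4] w 0.0002744012194579689
```

```bash
python3 ang.py 5 7; python3 ang.py 6 0; python3 st.py
```

```text
now 25.55
23.55 tray mod45 15.1 cost 1199.0 2061.0
23.95 tray mod45 42.15 cost 1148.0 2069.0
24.35 tray mod45 21.8 cost 1254.0 2101.0
24.75 tray mod45 1.3 cost 1193.0 2110.0
25.15 tray mod45 26.17 cost 1203.0 2080.0
now 26.15
25.55 tray mod45 3.64 cost 1060.0 1986.0
25.6 tray mod45 5.71 cost 1301.0 2777.0
25.65 tray mod45 8.69 cost 1027.0 1956.0
25.7 tray mod45 11.09 cost 1296.0 2747.0
25.75 tray mod45 14.57 cost 1017.0 1943.0
25.8 tray mod45 17.11 cost 1297.0 2690.0
25.85 tray mod45 20.85 cost 1034.0 1930.0
25.9 tray mod45 22.47 cost 1321.0 2628.0
25.95 tray mod45 26.0 cost 1055.0 1945.0
26.0 tray mod45 27.96 cost 1347.0 2699.0
26.05 tray mod45 30.09 cost 1071.0 1985.0
26.1 tray mod45 33.44 cost 1308.0 2801.0
26.15 [ 0.6133 -0.045   0.0129] r 0.157 phi 20.5 xdir 16.6 F [-0.1 -0.7  0.7] w -0.00020872999984222765
```

```bash
python3 ang.py 5 0
```

```text
now 26.65
26.15 tray mod45 36.14 cost 1083.0 2005.0
26.2 tray mod45 38.81 cost 1272.0 2833.0
26.25 tray mod45 42.04 cost 1065.0 1994.0
26.3 tray mod45 43.85 cost 1183.0 2745.0
26.35 tray mod45 1.9 cost 1064.0 1999.0
26.4 tray mod45 3.87 cost 1162.0 2661.0
26.45 tray mod45 6.39 cost 1047.0 1972.0
26.5 tray mod45 9.03 cost 1146.0 2596.0
26.55 tray mod45 12.14 cost 1045.0 1969.0
26.6 tray mod45 14.59 cost 1138.0 2568.0
```

Emit:
{"op": "servo_tool", "data": {"series": [{"tx": 0,"ty": 0,"tz": 0,"spin": 0},{"tx": 0,"ty": 0,"tz": 0,"spin": 0},{"tx": 0,"ty": 0,"tz": 0,"spin": 0},{"tx": 0,"ty": 0,"tz": 0,"spin": 0}]}}

```text
clock: 27.05
eef_pos: [0.6133, -0.045, 0.0129]
orientation: [-3.109, -0.454, -0.0]
wrist_force: [-0.5, -0.3, -0.1]
grip_width: 0.0003
finger_force: 0.0
```

Emit:
{"op": "servo_tool", "data": {"series": [{"tx": 0,"ty": 0,"tz": 0,"spin": 0},{"tx": 0,"ty": 0,"tz": 0,"spin": 0},{"tx": 0,"ty": 0,"tz": 0,"spin": 0},{"tx": 0,"ty": 0,"tz": 0.008,"spin": 0},{"tx": 0,"ty": 0,"tz": 0.013,"spin": 0}]}}

```text
clock: 27.55
eef_pos: [0.6131, -0.0448, 0.0006]
orientation: [-3.108, -0.455, 0.001]
wrist_force: [-8.3, -0.5, 35.9]
grip_width: 0.0003
finger_force: 18.2
```

Emit:
{"op": "servo_tool", "data": {"series": [{"tx": 0,"ty": 0,"tz": 0,"spin": 0}]}}

```text
clock: 27.65
eef_pos: [0.6135, -0.0456, 0.0008]
orientation: [3.108, 0.454, 0.0]
wrist_force: [-1.8, -0.0, 8.2]
grip_width: 0.0002
finger_force: 4.0
```

```bash
python3 ang.py 2 0; python3 st.py; python3 - <<'E'
from h import *
ps=camera("scene");pd=camera("side")
h=np.array([.4663,-.1]);b=np.array([.334,.199])
for p,n,(x,y) in((ps,"s",(280,170)),(pd,"d",(240,160))):
    im=cv2.resize(p["image"],None,fx=4,fy=4,interpolation=cv2.INTER_CUBIC)
    d=np.degrees(np.arctan2(*(b-h)[::-1]))
    a=np.radians(d);u=np.array([np.cos(a),np.sin(a)]);v=np.array([-u[1],u[0]])
    for z in(.04,.054):
        q=[proj(p,np.array([*(h+u*(.072+i*.043)+v*j*.059),z]))*4 for i,j in((1,1),(1,-1),(-1,-1),(-1,1))]
        cv2.polylines(im,[np.array(q).astype(np.int32)],True,(255,0,0),1)
    q=[proj(p,np.array([*k,.04]))*4 for k in(h,b)];cv2.line(im,*[tuple(int(t) for t in k) for k in q],(0,0,255),1)
    cv2.imwrite(f"pics/g{n}.png",im[y*4:y*4+480,x*4:x*4+400,::-1])
cv2.imwrite("pics/g.png",np.hstack([cv2.imread("pics/gs.png"),cv2.imread("pics/gd.png")]))
E
```

```text
now 27.85
27.65 tray mod45 14.68 cost 1112.0 2042.0
27.7 tray mod45 14.45 cost 1233.0 2590.0
27.75 tray mod45 14.76 cost 1110.0 2042.0
27.8 tray mod45 14.51 cost 1232.0 2576.0
27.85 [ 0.6134 -0.0456  0.0008] r 0.1569 phi 20.3 xdir 16.6 F [-1.9 -0.2  7.8] w -2.452276529672746e-05
```

View pics/g.png

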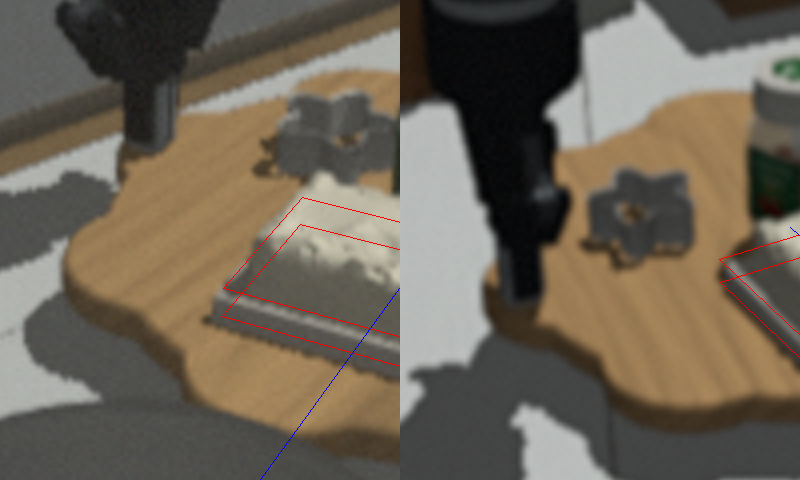

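Braking stopped the tray at 14.6° (mod 45) against a target of about 15°. I'll lift the hand straight off, then check.

Emit:
{"op": "servo_tool", "data": {"series": [{"tx": 0,"ty": 0,"tz": -0.03,"spin": 0},{"tx": 0,"ty": 0,"tz": -0.07,"spin": 0},{"tx": 0,"ty": 0,"tz": -0.12,"spin": 0},{"tx": 0,"ty": 0,"tz": -0.17,"spin": 0},{"tx": 0,"ty": 0,"tz": -0.17,"spin": 0}]}}

```text
clock: 28.45
eef_pos: [0.6187, -0.0451, 0.1775]
orientation: [3.106, 0.454, 0.025]
wrist_force: [1.0, -0.2, -0.1]
grip_width: 0.0001
finger_force: 0.0
```

```bash
python3 ang.py 2 0; python3 st.py; python3 - <<'E'
from h import *
ps=camera("scene");pd=camera("side")
h=np.array([.4663,-.1]);b=np.array([.334,.199])
for p,n,(x,y) in((ps,"s",(320,180)),(pd,"d",(290,170))):
    for k in("butter_dish","mixing_bowl"):
        for r in tip_of(k,p)[:1]:
            X=ray(p,r["uv"],.04 if k[0]=="b" else 0);print(n,k,X.round(3),np.degrees(np.arctan2(X[1]+.1,X[0]-.4663)).round(1))
    im=cv2.resize(p["image"],None,fx=4,fy=4,interpolation=cv2.INTER_CUBIC)
    d=np.degrees(np.arctan2(*(b-h)[::-1]))
    a=np.radians(d);u=np.array([np.cos(a),np.sin(a)]);v=np.array([-u[1],u[0]])
    q=[proj(p,np.array([*(h+u*(.072+i*.043)+v*j*.059),.054]))*4 for i,j in((1,1),(1,-1),(-1,-1),(-1,1))]
    cv2.polylines(im,[np.array(q).astype(np.int32)],True,(255,0,0),1)
    q=[proj(p,np.array([*k,.054]))*4 for k in(h,b)];cv2.line(im,*[tuple(int(t) for t in k) for k in q],(0,0,255),1)
    cv2.imwrite(f"pics/h{n}.png",im[y*4:y*4+420,x*4:x*4+400,::-1])
cv2.imwrite("pics/h.png",np.hstack([cv2.imread("pics/hs.png"),cv2.imread("pics/hd.png")]))
E
```

```text
now 28.65
28.45 tray mod45 14.83 cost 745.0 1775.0
28.5 tray mod45 14.77 cost 1168.0 2670.0
28.55 tray mod45 14.79 cost 744.0 1776.0
28.6 tray mod45 14.78 cost 1166.0 2668.0
28.65 [ 0.6119 -0.045   0.168 ] r 0.1556 phi 20.7 xdir 16.6 F [-0.1  0.7 -0.9] w 5.7072021377555554e-05
s butter_dish [ 0.445 -0.031  0.04 ] 107.0
s mixing_bowl [0.336 0.197 0.   ] 113.7
d butter_dish [ 0.435 -0.022  0.04 ] 111.9
d mixing_bowl [0.338 0.2   0.   ] 113.1
```

View pics/h.png

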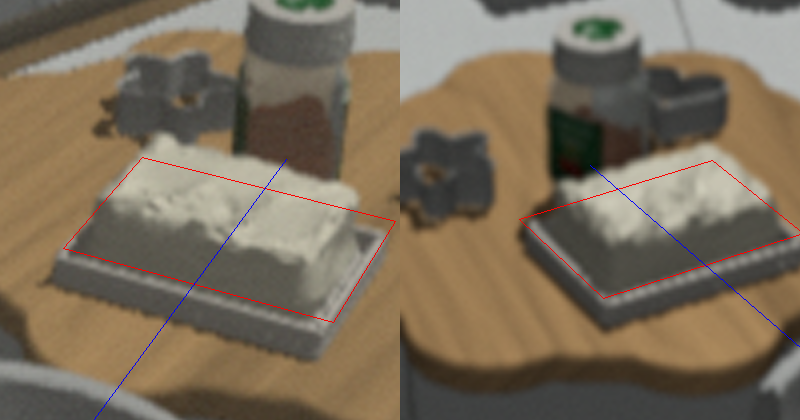

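The butter dish sits against the template on the hub-to-bowl line. I'll put numbers on the rim corners I read off: scene crop (57,256), (320,346), (390,230); side crop (522,223), (607,312), (800,240).

```bash
python3 - <<'E'
from h import *
ps=camera("scene");pd=camera("side");h=np.array([.4663,-.1])
for p,o,c in((ps,(320,180),((57,256),(320,346),(390,230))),(pd,(290-100,170),((800,240),(607,312),(522,223)))):
    # corners: for both views: two far-out (bowl side) corners and one inner
    X=[ray(p,(o[0]+(x if p is ps else x)/4,o[1]+y/4),.052)[:2] for x,y in c]
    L,F,I=X
    m=(L+F)/2-h;e=F-L;print(np.hypot(*e).round(3),np.hypot(*(I-F)).round(3),"mid outer: r",np.hypot(*m).round(3),"ang",np.degrees(np.arctan2(m[1],m[0])).round(1),"normal",(np.degrees(np.arctan2(e[1],e[0]))%180).round(1)+90,"center ang",(lambda c:(np.degrees(np.arctan2(c[1],c[0])).round(1),np.hypot(*c).round(3)))((L+I)/2-h))
E
```

```text
0.119 0.097 mid outer: r 0.125 ang 113.5 normal 108.4 center ang (np.float64(113.2), np.float64(0.076))
0.118 0.094 mid outer: r 0.12 ang 112.3 normal 117.0 center ang (np.float64(112.9), np.float64(0.073))
```

The dish centre is at 113° from the hub and the bowl at about 113.5–114°, with the dish's radius and side lengths close to the given sizes. The hand is clear, so I'll hand in.

```bash
python3 -c "
from plant import *
print(hand_in())"
```

```text
the job is handed in; nothing more can be done
None
```

The job is handed in: I flicked the tray, let it spin hand-off for about 8 s, and braked it with the butter dish within about 1° of the hub-to-bowl line, then lifted the hand clear. It took two flicks because the first spin, which I braked, would have died out before the butter came round again, and two tries before that passed over the tray without moving it.

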